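Cross-tie a second layer of tea cartons

TASK

Three tea cartons already form a layer on the light slatted stand: two side by side, and one crosswise at one end. Put the three loose cartons on top as a second layer in the reversed, interlocking pattern: the same outline, but with the crosswise carton at the other end and the pair covering the rest, all standing upright, squared up with the layer below and close together, within about half a centimetre of their proper places. Do not shove or tip the stand or the lower layer, and leave the mug, jar and egg timer where they are.

Things in the scene. Friction and masses are not known exactly. Their poses are not given: they have to be found in the camera images.
- stand: light, loose stand of pale wooden slats on two runners, 128 (x) x 92 (y) x 20 high mm, 0.15 kg. Origin: centre of its underside; +x points to the end with the lower crosswise carton. Each layer is centred on it, 99 (x) x 66 (y) mm in outline with 4 mm gaps; lower: pair lying along x at x -17.5, y +17.5 and -17.5 mm, crosswise one at x +34, y 0. Top of the lower layer: 68 mm above the worktop
- lower_left: plain cardboard tea carton, 64 long (x) x 31 wide (y) x 48 high (z) mm, 0.11 kg, paper labels on its long sides; origin at the centre of its underside; stands on the stand in the lower layer: the one of the pair on the stand's +y side
- lower_right: plain cardboard tea carton, 64 long (x) x 31 wide (y) x 48 high (z) mm, 0.11 kg, paper labels on its long sides; origin at the centre of its underside; stands on the stand in the lower layer: the one of the pair on the stand's -y side
- lower_cross: plain cardboard tea carton, 64 long (x) x 31 wide (y) x 48 high (z) mm, 0.11 kg, paper labels on its long sides; origin at the centre of its underside; stands on the stand in the lower layer: the crosswise one, at the stand's +x end, its long side along the stand's y
- carton_1: plain cardboard tea carton, 64 long (x) x 31 wide (y) x 48 high (z) mm, 0.11 kg, paper labels on its long sides; origin at the centre of its underside; loose on the worktop. The three loose ones are alike, any may take any place. Grip it over its width (31 mm) or, to keep the fingers out of the joints between neighbours, over its length (64 mm)
- carton_2: plain cardboard tea carton, 64 long (x) x 31 wide (y) x 48 high (z) mm, 0.11 kg, paper labels on its long sides; origin at the centre of its underside; standing loose on the worktop, like carton_1
- carton_3: plain cardboard tea carton, 64 long (x) x 31 wide (y) x 48 high (z) mm, 0.11 kg, paper labels on its long sides; origin at the centre of its underside; standing loose on the worktop, like carton_1
- mug: small white cup with a handle, 64 x 91 x 51 mm, bystander; origin at the centre of its underside
- egg_timer: round kitchen timer with a red top and a cream base, 62 mm across, 50 mm high, bystander; origin at the centre of its underside
- jar: glass jar with a yellow lid, 59 mm across, 90 mm high, bystander; origin at the centre of its underside
Mind the look-alikes: they are no part of the job. What is shaped like the lower_cross but green is not meant. What is shaped like the carton_2 but pink is not meant.

How it is judged:
At the end, for the whole second after the job is handed in: In the stand's frame (mm) two loose cartons lie along x at (17.5, 17.5) and (17.5, -17.5), the third along y at (-34, 0), on the lower layer; the lower three keep their places. Limits: 8 mm in x and y, 6 mm in height, 0.15 rad off square, 0.08 rad tilt; all at rest (((x of carton_1 in the frame of stand between 0.0095 and 0.0255 m and y of carton_1 in the frame of stand between 0.0095 and 0.0255 m and z of carton_1 in the frame of stand between 0.062 and 0.074 m and angle between the x axis of carton_1 and the x axis of stand, either way round below 0.15 rad and angle between carton_1's own z axis and vertical below 0.08 rad) or (x of carton_2 in the frame of stand between 0.0095 and 0.0255 m and y of carton_2 in the frame of stand between 0.0095 and 0.0255 m and z of carton_2 in the frame of stand between 0.062 and 0.074 m and angle between the x axis of carton_2 and the x axis of stand, either way round below 0.15 rad and angle between carton_2's own z axis and vertical below 0.08 rad) or (x of carton_3 in the frame of stand between 0.0095 and 0.0255 m and y of carton_3 in the frame of stand between 0.0095 and 0.0255 m and z of carton_3 in the frame of stand between 0.062 and 0.074 m and angle between the x axis of carton_3 and the x axis of stand, either way round below 0.15 rad and angle between carton_3's own z axis and vertical below 0.08 rad)) and ((x of carton_1 in the frame of stand between 0.0095 and 0.0255 m and y of carton_1 in the frame of stand between -0.0255 and -0.0095 m and z of carton_1 in the frame of stand between 0.062 and 0.074 m and angle between the x axis of carton_1 and the x axis of stand, either way round below 0.15 rad and angle between carton_1's own z axis and vertical below 0.08 rad) or (x of carton_2 in the frame of stand between 0.0095 and 0.0255 m and y of carton_2 in the frame of stand between -0.0255 and -0.0095 m and z of carton_2 in the frame of stand between 0.062 and 0.074 m and angle between the x axis of carton_2 and the x axis of stand, either way round below 0.15 rad and angle between carton_2's own z axis and vertical below 0.08 rad) or (x of carton_3 in the frame of stand between 0.0095 and 0.0255 m and y of carton_3 in the frame of stand between -0.0255 and -0.0095 m and z of carton_3 in the frame of stand between 0.062 and 0.074 m and angle between the x axis of carton_3 and the x axis of stand, either way round below 0.15 rad and angle between carton_3's own z axis and vertical below 0.08 rad)) and ((x of carton_1 in the frame of stand between -0.042 and -0.026 m and y of carton_1 in the frame of stand between -0.008 and 0.008 m and z of carton_1 in the frame of stand between 0.062 and 0.074 m and angle between the x axis of carton_1 and the y axis of stand, either way round below 0.15 rad and angle between carton_1's own z axis and vertical below 0.08 rad) or (x of carton_2 in the frame of stand between -0.042 and -0.026 m and y of carton_2 in the frame of stand between -0.008 and 0.008 m and z of carton_2 in the frame of stand between 0.062 and 0.074 m and angle between the x axis of carton_2 and the y axis of stand, either way round below 0.15 rad and angle between carton_2's own z axis and vertical below 0.08 rad) or (x of carton_3 in the frame of stand between -0.042 and -0.026 m and y of carton_3 in the frame of stand between -0.008 and 0.008 m and z of carton_3 in the frame of stand between 0.062 and 0.074 m and angle between the x axis of carton_3 and the y axis of stand, either way round below 0.15 rad and angle between carton_3's own z axis and vertical below 0.08 rad)) and x of lower_left in the frame of stand between -0.0255 and -0.0095 m and y of lower_left in the frame of stand between 0.0095 and 0.0255 m and z of lower_left in the frame of stand between 0.014 and 0.026 m and angle between the x axis of each of lower_left, lower_right and the x axis of stand, either way round below 0.15 rad and angle between each of lower_left, lower_right, lower_cross's own z axis and vertical below 0.08 rad and x of lower_right in the frame of stand between -0.0255 and -0.0095 m and y of lower_right in the frame of stand between -0.0255 and -0.0095 m and z of lower_right in the frame of stand between 0.014 and 0.026 m and x of lower_cross in the frame of stand between 0.026 and 0.042 m and y of lower_cross in the frame of stand between -0.008 and 0.008 m and z of lower_cross in the frame of stand between 0.014 and 0.026 m and angle between the x axis of lower_cross and the y axis of stand, either way round below 0.15 rad and linear speed of each of carton_1, carton_2, carton_3, stand below 0.02 m/s); the robot touches nothing.
It fails at once if the stand is shoved more than 30 mm (distance of stand from where it was at the start of the episode above 0.03 m).
It fails at once if the stand tips by more than 0.12 rad (angle between stand's own z axis and vertical above 0.12 rad).
It fails at once if the mug is moved more than 30 mm (distance of mug from where it was at the start of the episode above 0.03 m).
It fails at once if the egg timer is moved more than 30 mm (distance of egg_timer from where it was at the start of the episode above 0.03 m).
It fails at once if the jar is moved more than 30 mm (distance of jar from where it was at the start of the episode above 0.03 m).
It also fails if it takes over 69 s, if anything falls off the work surface, if the arm or the gripper's body presses on something with over 40 N, if the wrist force passes 120 N, or if a joint passes its speed limit or range.

ROBOT

A 6-joint arm with a two-finger parallel gripper is mounted at the origin on a cart in front of the work surface, level with it; the furniture and walls round the work are solid. World frame = base frame: x ahead of the robot, y to its left, z up, the work surface at z = 0. Lengths are in m, angles in rad, forces in N, time in s.
With the tool pointing down it reaches from about 0.35 to 0.975 m from the base axis. Payload 4.9 kg.
Tool frame: the origin (TCP) lies at the very end of the fingers, on their centre line; the grasp point (between the pads) lies 19 mm behind it; z points along the fingers, y is the line along which they close (so a half turn about z gives the same grasp; the last joint's range is limited). The gripper opens to 85 mm and grips with 20 to 120 N. Pads are 22 mm wide; open, the fingers measure 114 mm over their backs; the gripper's body (76 mm by 85 mm) begins 54 mm behind the grasp point. The pads swing forward as they close: fully open they stand 13 mm farther back than shut.
Start: joints at [-1.284, 0.053, 1.613, -0, 1.476, -0.119], TCP at [0.247, -0.574, 0.231] pointing down, gripper open.
Joint ranges: [-3.01, 3.01], [-1.01, 2.22], [0.06, 2.58], [-1.02, 4.17], [0.09, 2.62], [-3.14, 3.14]. Speed limits (rad/s): [2.57, 2.57, 3.14, 3.14, 3.14, 3.14].

INTERFACE

Orientations are given as a unit quaternion [w, x, y, z].
In Python, from plant import manip, vision, order gives the robot as it stands.
- The arm moves only by the tool play_rows, never from a script. Its argument "steps" is a list that holds one entry, the list of rows, each a list of 6 numbers: the shift along the tool's x, y, z in mm, then the turn, a rotation vector about the tool's x, y, z in degrees. A call has 1 to 12 rows; each row is the pose to reach, as a shift and turn from the pose commanded when the call began, along the tool's axes at that moment; what a row does not reach only later rows make up. A row lasts 1/12 s, in which the tool goes at most 41.7 mm and 7.16 degrees, less where a joint would pass 70% of its speed; a pose out of reach is approached as far as the arm can. A call with a gripper value outside its range is refused whole. "claw" is the gripper's target within -1 to 1 (fully open at 1, half-way at 0, shut at -1), set as the call begins (left out, the last holds). The fingers move at their own pace and stop on an object; the grip force is fixed at half the most. Time passes only in rows, so rows that repeat a pose let the fingers close. It gives the time, the measured TCP pose, the force, the opening and the grip force at its end, in the units of the state.
- manip.state(): the state, without advancing time (a new reading comes with each control period).
- vision.grab_frame(name): name is "side" or "top" or "wrist"; returns (picture, depth): 384x512x3 uint8, blue, green, red; 384x512 float32, m along the optical axis (not along the pixel's ray), 0 where there is no reading.
- vision.camera_info(name): a dict with "K" (3x3 intrinsics, pixels), "eye" and "orientation" of the camera in the world; the wrist camera has in their place "T_tool_cam" (4x4, takes a point from camera to tool coordinates, whose origin is the TCP and whose axes are the flange's). Camera axes: x right, y down, z forward; pixel columns grow to the right and rows downward; lengths in m; the calibration is good to about 2 mm. A picture is of the moment at which its call begins: read the wrist's pose just before it. camera_info takes no time and is no camera call.
- order.job_done(): hands the job in; it is judged then, once.
The state is a dict: "time": time; "joint_pos": joint angles; "joint_vel": joint speeds; "joint_efforts": joint torques, N m; "tool_pos": TCP position; "tool_rot": TCP orientation; "contact_force": force on the tool from outside, world axes, zero at the start; "ft_torque": the same for the moment, N m; "gripper_width": opening from 0.0 (shut) to 1.0 (fully open); "grasp_force": force on a finger pad.
Only numpy, scipy, OpenCV 4.12 (cv2) and the standard library are available. Lean on these libraries where they do the work, as an engineer would, in place of code of your own. Each camera call takes 0.05 s, during which the arm holds its last target. There are 200 camera calls.

## Working session

There is one attempt and no reset: what is moved stays moved. The work goes in short steps, Python scripts to look and compute and a tool call to move; the robot and the scene stay as the last step left them, time stands still between calls to the robot, and variables do not carry over. Pictures are saved under pics/ and viewed, at most 10 in all, crops included, and the job is handed in when it is done.

Besides the shell and the picture viewer there is one more tool, called after "Request:" as name(argument=value, ...) on one line, values as JSON. play_rows: Moves the arm, as the interface text tells. Its arguments: {"type":"object","properties":{"steps":{"type":"array"},"claw":{"type":"number"}},"required":["steps"]}

```bash
mkdir -p pics; python3 - <<'E'
from plant import manip, vision, order
import cv2,numpy as np
s=manip.state();print({k:np.round(v,3).tolist() for k,v in s.items()})
for n in ("top","side"):
    i,d=vision.grab_frame(n);cv2.imwrite(f"pics/{n}0.png",i);np.save(f"{n}0.npy",d)
    c=vision.camera_info(n);print(n,{k:np.round(v,4).tolist() if not isinstance(v,str) else v for k,v in c.items()})
print(vision.camera_info("wrist"))
E
```

```text
{'time': 0.0, 'joint_pos': [-1.284, 0.053, 1.614, 0.0, 1.476, -0.119], 'joint_vel': [0.001, -0.001, 0.001, -0.001, -0.0, 0.0], 'joint_efforts': [-0.001, -39.368, -37.018, -0.0, 0.007, -0.0], 'tool_pos': [0.247, -0.574, 0.23], 'tool_rot': [-0.001, 0.979, 0.201, -0.0], 'contact_force': [0.056, 0.084, -0.02], 'ft_torque': [-0.024, -0.019, -0.002], 'grasp_force': 0.0, 'gripper_width': 0.997}
top {'K': [[413.4919, 0.0, 253.9467], [0.0, 413.4919, 187.5801], [0.0, 0.0, 1.0]], 'eye': [0.4544, 0.0807, 1.0857], 'orientation': [-0.0239, 0.7083, -0.7045, 0.0387]}
side {'K': [[418.4402, 0.0, 252.2686], [0.0, 418.4402, 197.9786], [0.0, 0.0, 1.0]], 'eye': [0.594, -0.5198, 0.9483], 'orientation': [-0.2865, 0.9578, 0.0211, -0.0102]}
{'K': array([[289.06403655,   0.        , 255.59740195],
       [  0.        , 289.06403655, 192.10884209],
       [  0.        ,   0.        ,   1.        ]]), 'T_tool_cam': array([[ 8.61212010e-04, -9.64313343e-01, -2.64762224e-01,
         6.62866663e-02],
       [ 9.99998571e-01,  4.45344864e-04,  1.63074165e-03,
        -7.04806973e-05],
       [-1.45463543e-03, -2.64763251e-01,  9.64312348e-01,
        -1.44196051e-01],
       [ 0.00000000e+00,  0.00000000e+00,  0.00000000e+00,
         1.00000000e+00]])}
```

View pics/top0.png

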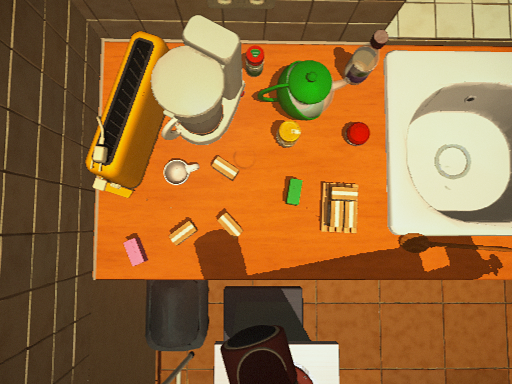

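View pics/side0.png

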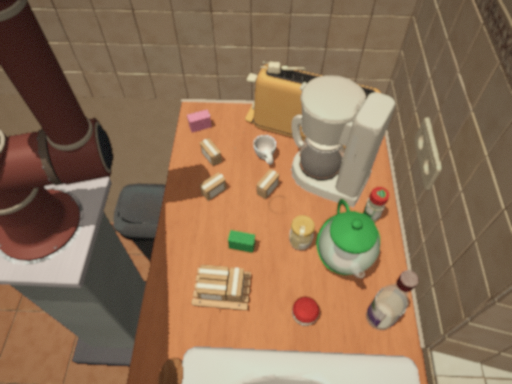

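The top view shows three pale loose cartons at (225,167), (183,232) and (230,223). The stand with its layer is at (340,207), with the crosswise carton towards the top of the image. The look-alikes are the pink one at (135,250) and the green one at (294,191). The cardboard-coloured ones with white labels fit the description. I'll measure them and confirm in one crop.

```bash
cat > h.py <<'E'
import numpy as np, cv2
from scipy.spatial.transform import Rotation as R
from plant import manip, vision
def rot(q): return R.from_quat([q[1],q[2],q[3],q[0]]).as_matrix()
def pose(name):
    c=vision.camera_info(name); K=np.array(c["K"])
    if name!="wrist": return K,rot(c["orientation"]),np.array(c["eye"])
    s=manip.state(); T=np.array(c["T_tool_cam"]); Rt=rot(s["tool_rot"])
    return K,Rt@T[:3,:3],Rt@T[:3,3]+s["tool_pos"]
def cloud(name):
    K,Rc,e=pose(name); i,d=vision.grab_frame(name)
    v,u=np.mgrid[:384,:512]
    p=np.stack([(u-K[0,2])/K[0,0]*d,(v-K[1,2])/K[1,1]*d,d],-1)@Rc.T+e
    p[d==0]=np.nan
    return i,p
def blobs(p,lo,hi,amin=60):
    m=((p[...,2]>lo)&(p[...,2]<hi)).astype(np.uint8)
    n,l,st,c=cv2.connectedComponentsWithStats(m,connectivity=4)
    out=[]
    for k in range(1,n):
        if st[k,4]<amin: continue
        q=p[l==k]; r=cv2.minAreaRect((q[:,:2]*1000).astype(np.float32))
        (cx,cy),(w,h),a=r
        if w<h: w,h,a=h,w,a+90
        out.append((c[k].round().tolist(),st[k,4],np.round([cx,cy,w,h,(a+90)%180-90],1).tolist(),round(float(np.median(q[:,2]))*1000,1)))
    return out
E
python3 - <<'E'
from h import *
i,p=cloud("top")
print("z worktop",np.nanmedian(p[240:270,260:380,2]))
print("mid");[print(b) for b in blobs(p,.040,.056) if b[1]<900]
print("layer");[print(b) for b in blobs(p,.060,.076) if b[1]<2500]
print("stand");[print(b) for b in blobs(p,.014,.026) if b[1]<2500]
cv2.imwrite("pics/crop.png",cv2.resize(i[140:270,110:380],None,fx=2.9,fy=2.9,interpolation=cv2.INTER_CUBIC))
E
```

```text
z worktop -7.241222118814505e-06
mid
([113.0, 62.0], np.int32(515), [852.7, 435.1, 379.2, 183.9, -36.2], 48.6)
([303.0, 33.0], np.int32(384), [954.0, -68.9, 364.0, 5.7, 90.0], 47.9)
([147.0, 149.0], np.int32(177), [644.4, 329.7, 218.1, 21.1, -23.9], 48.9)
([358.0, 132.0], np.int32(338), [693.2, -208.7, 53.8, 53.5, -40.3], 46.9)
([224.0, 167.0], np.int32(315), [598.0, 134.7, 65.0, 31.4, 57.5], 48.0)
([180.0, 170.0], np.int32(194), [583.1, 248.1, 79.9, 63.3, 77.5], 48.5)
([85.0, 279.0], np.int32(514), [328.3, 473.4, 515.5, 5.4, 0.1], 48.2)
([294.0, 191.0], np.int32(319), [538.9, -41.6, 65.0, 31.4, -9.6], 48.0)
([229.0, 225.0], np.int32(319), [452.2, 120.4, 63.0, 31.0, 43.4], 47.9)
([182.0, 233.0], np.int32(327), [432.8, 238.6, 64.2, 30.8, -52.6], 47.8)
([133.0, 252.0], np.int32(346), [385.8, 358.2, 64.2, 31.9, 23.1], 47.7)
layer
([138.0, 27.0], np.int32(266), [954.3, 358.2, 233.7, 7.3, -89.8], 67.5)
([301.0, 29.0], np.int32(433), [954.8, -59.0, 393.4, 6.7, 90.0], 68.2)
([89.0, 101.0], np.int32(265), [759.1, 474.3, 275.1, 5.8, -0.6], 68.3)
([354.0, 73.0], np.int32(66), [842.7, -194.6, 5
[... 395 characters left out ...]
9.0, 37.0], np.int32(166), [954.3, -8.2, 217.4, 6.4, 89.6], 20.6)
([346.0, 38.0], np.int32(96), [954.8, -186.1, 129.4, 5.8, 89.0], 20.1)
([98.0, 56.0], np.int32(63), [894.9, 472.2, 101.4, 4.4, -1.5], 19.4)
([96.0, 103.0], np.int32(98), [767.7, 473.9, 153.4, 3.9, -0.7], 20.6)
([156.0, 137.0], np.int32(85), [677.5, 316.2, 130.7, 4.2, -17.1], 20.2)
([173.0, 171.0], np.int32(97), [587.3, 263.9, 52.1, 39.6, -14.7], 19.6)
([324.0, 207.0], np.int32(290), [501.4, -123.0, 127.4, 14.7, -2.5], 20.0)
([91.0, 205.0], np.int32(64), [499.6, 474.8, 92.6, 4.6, 0.5], 19.3)
([90.0, 258.0], np.int32(111), [367.2, 473.9, 162.1, 5.2, -0.1], 20.1)
([87.0, 334.0], np.int32(74), [180.3, 472.8, 99.4, 4.1, 1.5], 19.5)
```

View pics/crop.png

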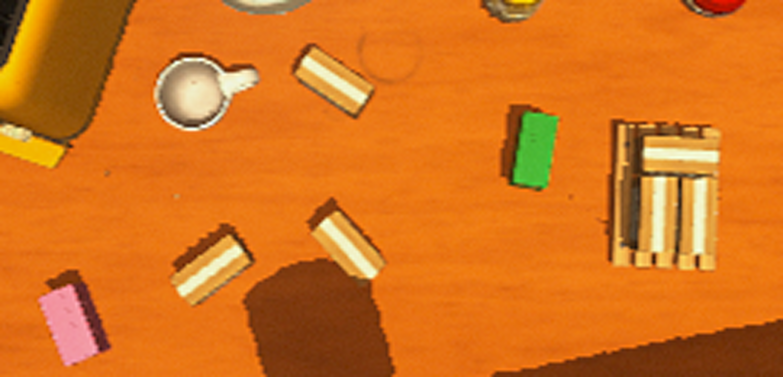

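The crop confirms it: the loose cartons are the three cardboard-and-white ones, and the green and pink blocks are decoys. The lower cross carton is at the far (+x) end of the stand. Next I'll go to a hover over the stand for a closer wrist look.

```bash
cat >> h.py <<'E'
def go(x,y,z,psi):
    """shift/turn in tool axes to the target (mm, tool-x heading in deg), tool down"""
    s=manip.state(); Rt=rot(s["tool_rot"]); c,n=np.cos(np.radians(psi)),np.sin(np.radians(psi))
    Rg=np.array([[c,n,0],[n,-c,0],[0,0,-1.]])
    d=Rt.T@(np.array([x,y,z])-np.array(s["tool_pos"])*1000); r=np.degrees(R.from_matrix(Rt.T@Rg).as_rotvec())
    print("t",round(s["time"],2),"tcp",np.round(np.array(s["tool_pos"])*1000,1),"row",np.round(np.r_[d,r],1).tolist(),"w",round(s["gripper_width"],3),"gf",round(s["grasp_force"],1))
E
python3 -c "
from h import *
go(480,-161,230,88)"
```

```text
t 0.15 tcp [ 246.6 -573.8  230.3] row [377.4, -287.1, 0.9, -0.1, -0.1, -64.7] w 1.002 gf 0.0
```

Request:
play_rows(steps=[[[377,-287,1,0,0,-65],[377,-287,1,0,0,-65],[377,-287,1,0,0,-65],[377,-287,1,0,0,-65],[377,-287,1,0,0,-65],[377,-287,1,0,0,-65],[377,-287,1,0,0,-65],[377,-287,1,0,0,-65],[377,-287,1,0,0,-65],[377,-287,1,0,0,-65],[377,-287,1,0,0,-65],[377,-287,1,0,0,-65]]], claw=1)

```text
time: 1.15
tool_pos: [0.4811, -0.1576, 0.2301]
tool_rot: [-0.0, 0.716, 0.698, 0.001]
contact_force: [0.2, -0.3, -0.1]
gripper_width: 1.005
grasp_force: 0.0
```

Request:
play_rows(steps=[[[0,0,0,0,0,0],[0,0,0,0,0,0],[0,0,0,0,0,0]]])

```text
time: 1.4
tool_pos: [0.4794, -0.1623, 0.23]
tool_rot: [-0.0, 0.718, 0.696, -0.0]
contact_force: [0.1, -0.1, 0.8]
gripper_width: 0.996
grasp_force: 0.0
```

```bash
python3 -c "
from h import *
go(480,-161,230,88)
i,p=cloud('wrist');cv2.imwrite('pics/w1.png',i)
[print(b) for b in blobs(p,.060,.076,300)]
[print(b) for b in blobs(p,.015,.025,300)]
go(452,120,200,133.4)"
```

```text
t 1.4 tcp [ 479.4 -162.3  230. ] row [1.3, 0.6, 0.0, -0.0, 0.0, 0.2] w 0.996 gf 0.0
([443.0, 38.0], np.int32(787), [669.6, -31.0, 54.8, 29.6, -72.1], 65.9)
([496.0, 86.0], np.int32(808), [726.2, -80.7, 97.2, 24.5, -73.8], 69.5)
([257.0, 160.0], np.int32(1777), [480.8, -145.2, 63.8, 31.2, -2.8], 69.8)
([303.0, 176.0], np.int32(1742), [531.1, -165.0, 64.6, 31.5, 87.1], 69.9)
([256.0, 191.0], np.int32(1678), [479.0, -179.9, 64.3, 31.8, -3.3], 69.8)
([272.0, 137.0], np.int32(1263), [499.4, -124.9, 127.1, 14.7, -3.0], 21.7)
t 1.45 tcp [ 479.3 -162.7  230.1] row [281.7, -36.3, 30.1, -0.0, 0.0, -45.2] w 1.002 gf 0.0
```

Request:
play_rows(steps=[[[282,-36,30,0,0,-45],[282,-36,30,0,0,-45],[282,-36,30,0,0,-45],[282,-36,30,0,0,-45],[282,-36,30,0,0,-45],[282,-36,30,0,0,-45],[282,-36,30,0,0,-45],[282,-36,30,0,0,-45],[282,-36,30,0,0,-45],[282,-36,30,0,0,-45],[282,-36,30,0,0,-45],[282,-36,30,0,0,-45]]])

```text
time: 2.45
tool_pos: [0.4529, 0.1197, 0.2005]
tool_rot: [0.0, 0.398, 0.917, -0.0]
contact_force: [0.2, -0.2, -0.8]
gripper_width: 0.998
grasp_force: 0.0
```

```bash
python3 -c "
from h import *
i,p=cloud('wrist');cv2.imwrite('pics/w2.png',i)
[print(b) for b in blobs(p,.042,.056,300)]
go(452,120,150,133.4)
go(452,120,6,133.4)"
```

```text
([324.0, 74.0], np.int32(2396), [431.2, 237.4, 64.3, 31.4, -52.2], 49.6)
([507.0, 83.0], np.int32(501), [571.0, 352.9, 66.1, 11.6, -33.3], 46.4)
([434.0, 177.0], np.int32(1495), [590.1, 249.2, 82.2, 63.6, -41.9], 50.0)
([254.0, 177.0], np.int32(1802), [449.9, 119.1, 64.2, 30.4, 43.2], 49.8)
([335.0, 257.0], np.int32(397), [580.6, 112.7, 34.4, 18.6, -49.3], 49.7)
([209.0, 310.0], np.int32(713), [530.5, -41.1, 52.1, 31.8, -8.4], 49.9)
t 2.5 tcp [452.9 119.8 200.5] row [0.8, -0.5, 50.5, 0.0, 0.0, -0.3] w 1.0 gf 0.0
t 2.5 tcp [452.9 119.8 200.5] row [0.8, -0.6, 194.5, 0.0, 0.0, -0.3] w 1.0 gf 0.0
```

Request:
play_rows(steps=[[[1.5,-2.5,40,0,0,0],[1.5,-2.5,80,0,0,0],[1.5,-2.5,120,0,0,0],[1.5,-2.5,150,0,0,0],[1.5,-2.5,170,0,0,0],[1.5,-2.5,183,0,0,0],[1.5,-2.5,191,0,0,0],[1.5,-2.5,194,0,0,0],[1.5,-2.5,194,0,0,0],[1.5,-2.5,194,0,0,0]]])

```text
time: 3.33
tool_pos: [0.4506, 0.1204, 0.0074]
tool_rot: [0.001, 0.397, 0.918, 0.0]
contact_force: [0.2, 0.0, 0.5]
gripper_width: 0.998
grasp_force: 0.0
```

Request:
play_rows(steps=[[[0,0,0,0,0,0],[0,0,0,0,0,0],[0,0,0,0,0,0],[0,0,0,0,0,0],[0,0,0,0,0,0],[0,0,0,0,0,0],[0,0,0,0,0,0],[0,0,0,0,0,0]]], claw=-1)

```text
time: 4.0
tool_pos: [0.451, 0.1208, 0.0079]
tool_rot: [0.001, 0.397, 0.918, 0.001]
contact_force: [-0.5, -0.6, 6.9]
gripper_width: 0.739
grasp_force: 66.8
```

Request:
play_rows(steps=[[[0,0,-10,0,0,0],[0,0,-30,0,0,0],[0,0,-70,0,0,0],[0,0,-110,0,0,0],[0,0,-150,0,0,0],[0,0,-180,0,0,0],[0,0,-194,0,0,0],[0,0,-194,0,0,0],[0,0,-194,0,0,0]]])

```text
time: 4.75
tool_pos: [0.4495, 0.1207, 0.2007]
tool_rot: [0.0, 0.397, 0.918, 0.0]
contact_force: [0.0, -0.5, -1.4]
gripper_width: 0.741
grasp_force: 66.3
```

```bash
cat >> h.py <<'E'
O=np.array([498.,-163.3]); TH=-2.9
def slot(lx,ly):
    c,n=np.cos(np.radians(TH)),np.sin(np.radians(TH)); return O+[c*lx-n*ly,n*lx+c*ly]
E
python3 -c "
from h import *
i,p=cloud('wrist');cv2.imwrite('pics/w3.png',i)
x,y=slot(17.5,-17.5);print(x,y)
go(x,y,200,90+TH)"
```

```text
514.5922122993808 -181.66296520206575
t 4.8 tcp [448.6 120.6 198.9] row [-265.3, -159.1, -1.2, -0.1, -0.0, 46.2] w 0.741 gf 66.3
```

View pics/w3.png

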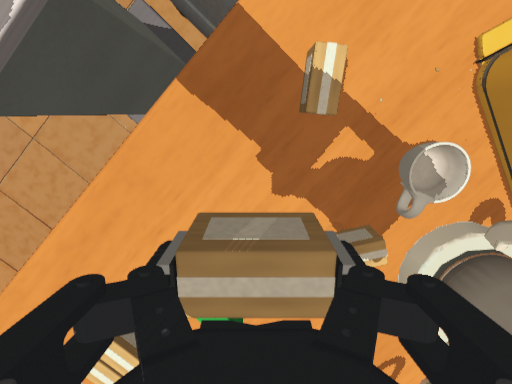

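The carton hangs level and centred between the pads at about (255,265), gripped over its length. Moving it over its slot.

Request:
play_rows(steps=[[[-265,-159,-1,0,0,46],[-265,-159,-1,0,0,46],[-265,-159,-1,0,0,46],[-265,-159,-1,0,0,46],[-265,-159,-1,0,0,46],[-265,-159,-1,0,0,46],[-265,-159,-1,0,0,46],[-265,-159,-1,0,0,46],[-265,-159,-1,0,0,46],[-265,-159,-1,0,0,46],[-265,-159,-1,0,0,46],[-265,-159,-1,0,0,46]]])

```text
time: 5.8
tool_pos: [0.5146, -0.1799, 0.1999]
tool_rot: [-0.001, 0.723, 0.69, -0.0]
contact_force: [-0.1, 0.3, -1.0]
gripper_width: 0.742
grasp_force: 66.2
```

Request:
play_rows(steps=[[[0,0,0,0,0,0],[0,0,0,0,0,0],[0,0,0,0,0,0]]])

```text
time: 6.05
tool_pos: [0.5154, -0.1806, 0.2014]
tool_rot: [0.0, 0.723, 0.69, 0.0]
contact_force: [1.1, -0.4, -2.0]
gripper_width: 0.744
grasp_force: 66.2
```

```bash
python3 -c "
from h import *
x,y=slot(17.5,-17.5)
i,p=cloud('wrist')
go(x,y,76,90+TH)
s=manip.state();q=(p-s['tool_pos'])@rot(s['tool_rot'])*1000
m=(abs(q[...,2])<70)&(abs(q[...,1])<28)&(abs(q[...,0])<40)
q=q[m];c,e=np.histogram(q[:,2],30);print(np.c_[e[:-1].round(),c].astype(int).tolist())
t=q[q[:,2]<np.percentile(q[:,2],2)+4];print('top face x',np.percentile(t[:,0],[1,99]),'z',np.median(t[:,2]))
print('tilt fit',np.linalg.lstsq(np.c_[t[:,:2],np.ones(len(t))],t[:,2],rcond=None)[0])"
```

```text
t 6.1 tcp [ 515.4 -180.7  201.5] row [-1.0, -0.8, 125.5, 0.0, 0.0, 0.2] w 0.746 gf 66.2
[[-70, 54], [-67, 2], [-65, 0], [-62, 0], [-60, 0], [-57, 0], [-55, 0], [-52, 0], [-50, 0], [-47, 0], [-45, 1447], [-42, 7956], [-40, 399], [-37, 381], [-35, 336], [-32, 386], [-30, 316], [-27, 304], [-25, 263], [-22, 273], [-20, 246], [-17, 226], [-15, 231], [-12, 210], [-10, 201], [-7, 194], [-5, 143], [-2, 172], [0, 163], [3, 103]]
top face x [-15.40094724  14.84133297] z -41.80547237130695
tilt fit [-1.75400956e-02 -3.75062972e-04 -4.19020262e+01]
```

Request:
play_rows(steps=[[[-1,-1,35,0,0,0],[-1,-1,65,0,0,0],[-1,-1,90,0,0,0],[-1,-1,105,0,0,0],[-1,-1,114,0,0,0],[-1,-1,119,0,0,0],[-1,-1,122,0,0,0],[-1,-1,123,0,0,0],[-1,-1,124,0,0,0],[-1,-1,124,0,0,0],[-1,-1,124,0,0,0]]])

```text
time: 7.02
tool_pos: [0.5149, -0.1826, 0.0783]
tool_rot: [0.001, 0.724, 0.69, 0.0]
contact_force: [0.2, 0.7, -1.4]
gripper_width: 0.734
grasp_force: 66.3
```

```bash
python3 -c "
from h import *
x,y=slot(17.5,-17.5)
go(x,y,76,90+TH)
print(manip.state()['contact_force'])"
```

```text
t 7.02 tcp [ 514.9 -182.6   78.3] row [0.9, -0.4, 2.3, 0.1, 0.0, 0.2] w 0.734 gf 66.3
[ 0.23391628  0.74472048 -1.35312776]
```

Request:
play_rows(steps=[[[1,0,0.5,0,0,0],[1,0,1,0,0,0],[1,0,1.5,0,0,0],[1,0,1.5,0,0,0]]])

```text
time: 7.35
tool_pos: [0.5145, -0.1813, 0.0759]
tool_rot: [0.0, 0.724, 0.69, 0.0]
contact_force: [0.1, -0.3, -0.5]
gripper_width: 0.745
grasp_force: 66.5
```

Request:
play_rows(steps=[[[0,0,0.5,0,0,0],[0,0,1,0,0,0],[0,0,1,0,0,0]]])

```text
time: 7.6
tool_pos: [0.5146, -0.1814, 0.0759]
tool_rot: [0.0, 0.724, 0.69, 0.0]
contact_force: [-3.0, 1.6, 4.7]
gripper_width: 0.736
grasp_force: 67.1
```

Request:
play_rows(steps=[[[0,0,0,0,0,0],[0,0,0,0,0,0],[0,0,0,0,0,0],[0,0,0,0,0,0],[0,0,0,0,0,0]]], claw=1)

```text
time: 8.02
tool_pos: [0.5143, -0.1813, 0.0746]
tool_rot: [-0.0, 0.724, 0.69, -0.0]
contact_force: [-0.4, -0.3, -0.9]
gripper_width: 1.002
grasp_force: 0.0
```

Request:
play_rows(steps=[[[0,0,-5,0,0,0],[0,0,-20,0,0,0],[0,0,-50,0,0,0],[0,0,-90,0,0,0],[0,0,-125,0,0,0],[0,0,-145,0,0,0],[0,0,-155,0,0,0],[0,0,-155,0,0,0],[0,0,-155,0,0,0]]])

```text
time: 8.77
tool_pos: [0.5141, -0.1812, 0.2291]
tool_rot: [-0.0, 0.724, 0.69, -0.0]
contact_force: [0.1, 0.9, 0.3]
gripper_width: 0.999
grasp_force: 0.0
```

```bash
python3 -c "
from h import *
i,p=cloud('wrist');cv2.imwrite('pics/w4.png',i)
print('lower');[print(b) for b in blobs(p,.060,.076,300)]
print('upper');[print(b) for b in blobs(p,.108,.124,300)]
print('want',slot(17.5,-17.5))
go(598,134,230,147.5)"
```

```text
lower
([408.0, 23.0], np.int32(589), [668.7, -41.0, 49.3, 17.1, -43.2], 65.7)
([466.0, 64.0], np.int32(818), [730.7, -82.3, 112.1, 32.6, -73.7], 69.6)
([223.0, 144.0], np.int32(1879), [480.6, -145.1, 63.9, 30.9, -2.8], 69.8)
([243.0, 160.0], np.int32(2029), [497.2, -163.9, 114.1, 43.8, 20.0], 69.7)
upper
([506.0, 50.0], np.int32(1012), [726.6, -76.0, 77.3, 11.0, -78.7], 111.6)
([256.0, 188.0], np.int32(2361), [514.0, -182.4, 64.2, 30.6, -2.5], 117.8)
want [ 514.5922123 -181.6629652]
t 8.82 tcp [ 513.5 -180.8  227.7] row [318.5, 69.3, -2.1, -0.1, -0.2, -60.2] w 0.997 gf 0.0
```

Request:
play_rows(steps=[[[318,69,-2,0,0,-60],[318,69,-2,0,0,-60],[318,69,-2,0,0,-60],[318,69,-2,0,0,-60],[318,69,-2,0,0,-60],[318,69,-2,0,0,-60],[318,69,-2,0,0,-60],[318,69,-2,0,0,-60],[318,69,-2,0,0,-60],[318,69,-2,0,0,-60],[318,69,-2,0,0,-60],[318,69,-2,0,0,-60]]])

```text
time: 9.82
tool_pos: [0.5977, 0.1322, 0.23]
tool_rot: [-0.001, 0.283, 0.959, -0.001]
contact_force: [0.0, -0.5, 0.0]
gripper_width: 1.003
grasp_force: 0.0
```

Request:
play_rows(steps=[[[0,0,0,0,0,0],[0,0,0,0,0,0],[0,0,0,0,0,0]]])

```text
time: 10.07
tool_pos: [0.5985, 0.1322, 0.2318]
tool_rot: [0.0, 0.283, 0.959, 0.0]
contact_force: [0.3, -0.6, -0.8]
gripper_width: 1.001
grasp_force: 0.0
```

```bash
python3 -c "
from h import *
i,p=cloud('wrist')
B=[b for b in blobs(p,.042,.056,300)];[print(b) for b in B]
b=min(B,key=lambda b:np.hypot(b[2][0]-598,b[2][1]-134))[2]
go(b[0],b[1],6,(b[4]+90)%180)"
```

```text
([248.0, 6.0], np.int32(379), [451.4, 215.4, 33.4, 13.3, 59.0], 49.2)
([426.0, 81.0], np.int32(1223), [616.8, 336.9, 161.4, 17.5, -24.6], 49.4)
([340.0, 109.0], np.int32(1203), [581.7, 246.0, 83.1, 64.1, 79.5], 50.3)
([256.0, 171.0], np.int32(1525), [596.5, 133.0, 64.5, 31.3, 56.7], 49.8)
([106.0, 207.0], np.int32(1495), [537.1, -42.8, 64.2, 32.4, -10.0], 49.9)
([19.0, 209.0], np.int32(537), [482.6, -130.0, 64.2, 10.3, -9.5], 48.9)
([85.0, 360.0], np.int32(488), [692.3, -216.0, 41.0, 39.9, 59.5], 51.4)
t 10.12 tcp [598.5 132.3 231.9] row [2.1, -0.6, 225.9, 0.0, 0.0, 0.5] w 1.0 gf 0.0
```

Request:
play_rows(steps=[[[2,-0.5,40,0,0,0.5],[2,-0.5,80,0,0,0.5],[2,-0.5,120,0,0,0.5],[2,-0.5,155,0,0,0.5],[2,-0.5,185,0,0,0.5],[2,-0.5,205,0,0,0.5],[2,-0.5,217,0,0,0.5],[2,-0.5,222,0,0,0.5],[2,-0.5,225,0,0,0.5],[2,-0.5,225,0,0,0.5],[2,-0.5,225,0,0,0.5]]])

```text
time: 11.03
tool_pos: [0.598, 0.1338, 0.0087]
tool_rot: [0.001, 0.286, 0.958, 0.001]
contact_force: [-1.1, 1.1, -0.3]
gripper_width: 1.005
grasp_force: 0.0
```

Request:
play_rows(steps=[[[0,0,0,0,0,0],[0,0,0,0,0,0],[0,0,0,0,0,0],[0,0,0,0,0,0],[0,0,0,0,0,0],[0,0,0,0,0,0],[0,0,0,0,0,0],[0,0,0,0,0,0]]], claw=-1)

```text
time: 11.7
tool_pos: [0.5981, 0.1339, 0.0087]
tool_rot: [0.001, 0.286, 0.958, 0.001]
contact_force: [-0.3, 0.1, 7.1]
gripper_width: 0.742
grasp_force: 67.1
```

Request:
play_rows(steps=[[[0,0,-10,0,0,0],[0,0,-30,0,0,0],[0,0,-70,0,0,0],[0,0,-110,0,0,0],[0,0,-150,0,0,0],[0,0,-180,0,0,0],[0,0,-194,0,0,0],[0,0,-194,0,0,0],[0,0,-194,0,0,0]]])

```text
time: 12.45
tool_pos: [0.5961, 0.1336, 0.2]
tool_rot: [-0.0, 0.286, 0.958, -0.0]
contact_force: [-0.0, 0.2, -1.5]
gripper_width: 0.739
grasp_force: 66.5
```

```bash
python3 -c "
from h import *
x,y=slot(17.5,17.5);print(x,y)
go(x,y,200,90+TH)"
```

```text
516.3629652020658 -146.70778770061924
t 12.45 tcp [596.1 133.6 200. ] row [-87.0, -278.2, 0.1, -0.0, -0.0, 59.7] w 0.739 gf 66.5
```

Request:
play_rows(steps=[[[-87,-278,0,0,0,60],[-87,-278,0,0,0,60],[-87,-278,0,0,0,60],[-87,-278,0,0,0,60],[-87,-278,0,0,0,60],[-87,-278,0,0,0,60],[-87,-278,0,0,0,60],[-87,-278,0,0,0,60],[-87,-278,0,0,0,60],[-87,-278,0,0,0,60],[-87,-278,0,0,0,60],[-87,-278,0,0,0,60]]])

```text
time: 13.45
tool_pos: [0.516, -0.1457, 0.1985]
tool_rot: [-0.002, 0.726, 0.687, -0.001]
contact_force: [-0.6, -0.3, -1.2]
gripper_width: 0.745
grasp_force: 66.8
```

Request:
play_rows(steps=[[[0,0,0,0,0,0],[0,0,0,0,0,0],[0,0,0,0,0,0]]])

```text
time: 13.7
tool_pos: [0.517, -0.146, 0.2006]
tool_rot: [-0.0, 0.726, 0.687, -0.0]
contact_force: [0.0, 0.9, -1.7]
gripper_width: 0.74
grasp_force: 66.8
```

```bash
cat >> h.py <<'E'
def held():
    i,p=cloud('wrist'); s=manip.state();q=(p-s['tool_pos'])@rot(s['tool_rot'])*1000
    t=q[(abs(q[...,2]+41.5)<5)&(abs(q[...,1])<28)&(abs(q[...,0])<40)]
    print('top face x',np.percentile(t[:,0],[1,99]).round(1),'z',np.median(t[:,2]).round(1))
E
python3 -c "
from h import *
held()
x,y=slot(17.5,17.5)
go(x,y,78,90+TH)"
```

```text
top face x [-14.2  16.1] z -40.9
t 13.75 tcp [ 517.  -146.1  200.8] row [-0.6, -0.6, 122.8, 0.0, -0.0, -0.3] w 0.74 gf 66.8
```

Request:
play_rows(steps=[[[-1.2,-0.6,35,0,0,0],[-1.2,-0.6,65,0,0,0],[-1.2,-0.6,90,0,0,0],[-1.2,-0.6,105,0,0,0],[-1.2,-0.6,113,0,0,0],[-1.2,-0.6,118,0,0,0],[-1.2,-0.6,120,0,0,0],[-1.2,-0.6,121,0,0,0],[-1.2,-0.6,122,0,0,0],[-1.2,-0.6,122,0,0,0],[-1.2,-0.6,122,0,0,0]]])

```text
time: 14.67
tool_pos: [0.5169, -0.1479, 0.0798]
tool_rot: [0.001, 0.727, 0.687, 0.0]
contact_force: [-0.1, 0.4, -0.6]
gripper_width: 0.742
grasp_force: 66.9
```

Request:
play_rows(steps=[[[0,0,0.5,0,0,0],[0,0,1,0,0,0],[0,0,1.5,0,0,0],[0,0,1.5,0,0,0]]])

```text
time: 15.0
tool_pos: [0.5161, -0.1476, 0.0772]
tool_rot: [-0.0, 0.727, 0.687, -0.0]
contact_force: [-0.6, -0.4, -0.9]
gripper_width: 0.746
grasp_force: 66.9
```

Request:
play_rows(steps=[[[0,0,0.5,0,0,0],[0,0,1,0,0,0],[0,0,1,0,0,0]]])

```text
time: 15.25
tool_pos: [0.5163, -0.1476, 0.0767]
tool_rot: [-0.0, 0.727, 0.687, 0.0]
contact_force: [-1.6, 0.2, 2.0]
gripper_width: 0.741
grasp_force: 67.2
```

Request:
play_rows(steps=[[[0,0,0,0,0,0],[0,0,0,0,0,0],[0,0,0,0,0,0],[0,0,0,0,0,0],[0,0,0,0,0,0]]], claw=1)

```text
time: 15.67
tool_pos: [0.5162, -0.1477, 0.0763]
tool_rot: [0.0, 0.727, 0.687, 0.0]
contact_force: [-0.1, 0.6, 0.3]
gripper_width: 1.0
grasp_force: 0.0
```

Request:
play_rows(steps=[[[0,0,-5,0,0,0],[0,0,-20,0,0,0],[0,0,-50,0,0,0],[0,0,-90,0,0,0],[0,0,-125,0,0,0],[0,0,-145,0,0,0],[0,0,-155,0,0,0],[0,0,-155,0,0,0],[0,0,-155,0,0,0]]])

```text
time: 16.42
tool_pos: [0.516, -0.1475, 0.2306]
tool_rot: [-0.0, 0.727, 0.687, -0.0]
contact_force: [-0.3, 1.0, -0.1]
gripper_width: 1.001
grasp_force: 0.0
```

```bash
python3 -c "
from h import *
i,p=cloud('wrist');cv2.imwrite('pics/w5.png',i)
print('lower');[print(b) for b in blobs(p,.060,.076,300)]
print('upper');[print(b) for b in blobs(p,.108,.124,300)]
print('want',slot(17.5,17.5))
go(432,238,210,37.4)"
```

```text
lower
([399.0, 52.0], np.int32(594), [668.7, -32.2, 54.6, 25.3, -70.1], 65.3)
([459.0, 88.0], np.int32(723), [732.6, -70.9, 120.6, 39.6, -85.0], 69.7)
([216.0, 173.0], np.int32(991), [497.7, -145.8, 97.9, 31.2, -2.5], 69.7)
([209.0, 205.0], np.int32(739), [462.8, -178.8, 31.6, 30.3, -2.3], 69.8)
upper
([501.0, 87.0], np.int32(2154), [731.4, -75.0, 104.3, 21.9, -80.0], 114.5)
([256.0, 186.0], np.int32(2349), [515.9, -147.3, 64.6, 31.0, -3.3], 117.7)
([256.0, 222.0], np.int32(2211), [514.1, -182.7, 64.6, 31.5, -2.7], 117.8)
want [ 516.3629652 -146.7077877]
t 16.47 tcp [ 515.4 -147.3  229.3] row [379.9, -105.0, 20.0, -0.2, 0.0, 49.3] w 0.995 gf 0.0
```

Request:
play_rows(steps=[[[380,-105,20,0,0,49],[380,-105,20,0,0,49],[380,-105,20,0,0,49],[380,-105,20,0,0,49],[380,-105,20,0,0,49],[380,-105,20,0,0,49],[380,-105,20,0,0,49],[380,-105,20,0,0,49],[380,-105,20,0,0,49],[380,-105,20,0,0,49],[380,-105,20,0,0,49],[380,-105,20,0,0,49]]])

```text
time: 17.47
tool_pos: [0.4307, 0.2393, 0.2082]
tool_rot: [0.0, 0.945, 0.326, -0.003]
contact_force: [0.0, -0.5, 0.5]
gripper_width: 0.999
grasp_force: 0.0
```

Request:
play_rows(steps=[[[0,0,0,0,0,0],[0,0,0,0,0,0],[0,0,0,0,0,0]]])

```text
time: 17.72
tool_pos: [0.4332, 0.2363, 0.2107]
tool_rot: [0.0, 0.947, 0.322, -0.0]
contact_force: [-0.5, -1.2, 1.0]
gripper_width: 1.002
grasp_force: 0.0
```

```bash
python3 -c "
from h import *
i,p=cloud('wrist')
B=[b for b in blobs(p,.042,.056,300)]
b=min(B,key=lambda b:np.hypot(b[2][0]-432,b[2][1]-238));print(b);b=b[2]
go(b[0],b[1],6,(b[4]+90)%180)"
```

```text
([253.0, 176.0], np.int32(1694), [431.2, 238.0, 63.5, 30.4, -52.4], 49.8)
t 17.77 tcp [433.4 236.3 211. ] row [-0.6, -2.7, 205.0, 0.0, 0.0, 0.0] w 1.001 gf 0.0
```

Request:
play_rows(steps=[[[-0.6,-2.5,40,0,0,0],[-0.6,-2.5,80,0,0,0],[-0.6,-2.5,120,0,0,0],[-0.6,-2.5,150,0,0,0],[-0.6,-2.5,175,0,0,0],[-0.6,-2.5,190,0,0,0],[-0.6,-2.5,199,0,0,0],[-0.6,-2.5,203,0,0,0],[-0.6,-2.5,205,0,0,0],[-0.6,-2.5,205,0,0,0],[-0.6,-2.5,205,0,0,0]]])

```text
time: 18.68
tool_pos: [0.4322, 0.2396, 0.0077]
tool_rot: [-0.0, 0.946, 0.323, 0.001]
contact_force: [-0.2, 0.4, -0.5]
gripper_width: 1.003
grasp_force: 0.0
```

Request:
play_rows(steps=[[[0,0,0,0,0,0],[0,0,0,0,0,0],[0,0,0,0,0,0],[0,0,0,0,0,0],[0,0,0,0,0,0],[0,0,0,0,0,0],[0,0,0,0,0,0],[0,0,0,0,0,0]]], claw=-1)

```text
time: 19.35
tool_pos: [0.4322, 0.2398, 0.0077]
tool_rot: [-0.0, 0.946, 0.324, 0.001]
contact_force: [-0.6, 0.2, 5.5]
gripper_width: 0.743
grasp_force: 66.7
```

Request:
play_rows(steps=[[[0,0,-10,0,0,0],[0,0,-30,0,0,0],[0,0,-70,0,0,0],[0,0,-110,0,0,0],[0,0,-150,0,0,0],[0,0,-180,0,0,0],[0,0,-194,0,0,0],[0,0,-194,0,0,0],[0,0,-194,0,0,0]]])

```text
time: 20.1
tool_pos: [0.4309, 0.2393, 0.2007]
tool_rot: [-0.0, 0.946, 0.324, 0.001]
contact_force: [-1.2, 0.2, -2.3]
gripper_width: 0.743
grasp_force: 66.1
```

```bash
python3 -c "
from h import *
held()
x,y=slot(-34,0);print(x,y)
go(x,y,210,TH)"
```

```text
top face x [-15.5  14.9] z -43.7
464.04354185573766 -161.57984003739176
t 20.15 tcp [430.  239.  198.8] row [-218.4, 337.6, -10.9, 0.0, 0.1, 40.7] w 0.742 gf 66.1
```

Request:
play_rows(steps=[[[-218,337,-11,0,0,41],[-218,337,-11,0,0,41],[-218,337,-11,0,0,41],[-218,337,-11,0,0,41],[-218,337,-11,0,0,41],[-218,337,-11,0,0,41],[-218,337,-11,0,0,41],[-218,337,-11,0,0,41],[-218,337,-11,0,0,41],[-218,337,-11,0,0,41],[-218,337,-11,0,0,41],[-218,337,-11,0,0,41]]])

```text
time: 21.15
tool_pos: [0.4634, -0.1611, 0.2083]
tool_rot: [-0.001, 1.0, -0.03, -0.002]
contact_force: [-0.6, 0.5, -0.6]
gripper_width: 0.74
grasp_force: 66.5
```

Request:
play_rows(steps=[[[0,0,0,0,0,0],[0,0,0,0,0,0],[0,0,0,0,0,0],[0,0,0,0,0,0]]])

```text
time: 21.48
tool_pos: [0.4648, -0.1595, 0.211]
tool_rot: [-0.0, 1.0, -0.027, -0.0]
contact_force: [-0.1, 0.4, -0.7]
gripper_width: 0.737
grasp_force: 66.5
```

```bash
python3 -c "
from h import *
held()
x,y=slot(-34.5,0);print(x,y)
go(x,y,78,TH)"
```

```text
top face x [-16.2  14.2] z -41.7
463.54418217714556 -161.5545435673534
t 21.53 tcp [ 464.9 -159.7  211.2] row [-1.3, 2.0, 133.2, -0.0, 0.0, -0.3] w 0.737 gf 66.5
```

Request:
play_rows(steps=[[[-0.7,2,35,0,0,0],[-0.7,2,65,0,0,0],[-0.7,2,90,0,0,0],[-0.7,2,108,0,0,0],[-0.7,2,120,0,0,0],[-0.7,2,126,0,0,0],[-0.7,2,129,0,0,0],[-0.7,2,131,0,0,0],[-0.7,2,132,0,0,0],[-0.7,2,132,0,0,0],[-0.7,2,132,0,0,0]]])

```text
time: 22.45
tool_pos: [0.4648, -0.1629, 0.0804]
tool_rot: [0.0, 1.0, -0.028, 0.001]
contact_force: [0.1, 1.1, -0.5]
gripper_width: 0.737
grasp_force: 66.6
```

```bash
python3 -c "
from h import *
held()
x,y=slot(-34,0)
go(x,y,76,TH)
print(manip.state()['contact_force'])"
```

```text
top face x [-15.7  39.5] z -41.4
t 22.5 tcp [ 464.7 -162.9   80.3] row [-0.7, -1.3, 4.3, 0.0, -0.1, -0.4] w 0.744 gf 66.6
[ 0.691949    0.43817804 -0.93854211]
```

Request:
play_rows(steps=[[[-0.3,-1,0.5,0,0,0],[-0.3,-1,1,0,0,0],[-0.3,-1,1.5,0,0,0],[-0.3,-1,2,0,0,0],[-0.3,-1,2.5,0,0,0],[-0.3,-1,2.5,0,0,0]]])

```text
time: 23.0
tool_pos: [0.4637, -0.1615, 0.0766]
tool_rot: [-0.0, 1.0, -0.028, -0.0]
contact_force: [-0.1, 1.1, -0.1]
gripper_width: 0.745
grasp_force: 66.6
```

Request:
play_rows(steps=[[[0,0,0.5,0,0,0],[0,0,1,0,0,0],[0,0,1,0,0,0]]])

```text
time: 23.25
tool_pos: [0.4639, -0.1616, 0.0758]
tool_rot: [-0.0, 1.0, -0.028, -0.0]
contact_force: [-0.2, -0.1, -1.3]
gripper_width: 0.739
grasp_force: 66.7
```

Request:
play_rows(steps=[[[0,0,0.5,0,0,0],[0,0,0.5,0,0,0]]])

```text
time: 23.42
tool_pos: [0.4639, -0.1616, 0.0757]
tool_rot: [0.0, 1.0, -0.028, -0.0]
contact_force: [-2.0, 1.2, 3.1]
gripper_width: 0.74
grasp_force: 66.9
```

Request:
play_rows(steps=[[[0,0,0,0,0,0],[0,0,0,0,0,0],[0,0,0,0,0,0],[0,0,0,0,0,0],[0,0,0,0,0,0]]], claw=1)

```text
time: 23.83
tool_pos: [0.4638, -0.1616, 0.0753]
tool_rot: [-0.0, 1.0, -0.028, 0.0]
contact_force: [0.2, -0.4, -0.3]
gripper_width: 0.998
grasp_force: 0.0
```

Request:
play_rows(steps=[[[0,0,-5,0,0,0],[0,0,-20,0,0,0],[0,0,-50,0,0,0],[0,0,-90,0,0,0],[0,0,-125,0,0,0],[0,0,-150,0,0,0],[0,0,-165,0,0,0],[0,0,-165,0,0,0],[0,0,-165,0,0,0]]])

```text
time: 24.58
tool_pos: [0.4642, -0.1618, 0.2412]
tool_rot: [0.0, 1.0, -0.028, 0.001]
contact_force: [0.6, 0.9, 0.2]
gripper_width: 1.0
grasp_force: 0.0
```

```bash
python3 -c "
from h import *
i,p=cloud('wrist');cv2.imwrite('pics/w6.png',i)
print('lower');[print(b) for b in blobs(p,.060,.076,300)]
print('upper');[print(b) for b in blobs(p,.108,.124,300)]
print('stand');[print(b) for b in blobs(p,.015,.026,300)]
for a in ((17.5,17.5),(17.5,-17.5),(-34,0)): print('want',slot(*a))"
```

```text
lower
upper
([275.0, 129.0], np.int32(2432), [513.8, -182.9, 64.4, 30.7, -3.1], 117.7)
([236.0, 130.0], np.int32(2401), [515.4, -146.8, 63.4, 30.6, -3.3], 117.7)
([255.0, 186.0], np.int32(2193), [462.5, -162.3, 64.2, 31.0, 87.0], 117.6)
stand
([439.0, 167.0], np.int32(325), [450.0, -397.9, 74.0, 18.6, 86.9], 15.6)
want [ 516.3629652 -146.7077877]
want [ 514.5922123 -181.6629652]
want [ 464.04354186 -161.57984004]
```

View pics/w6.png

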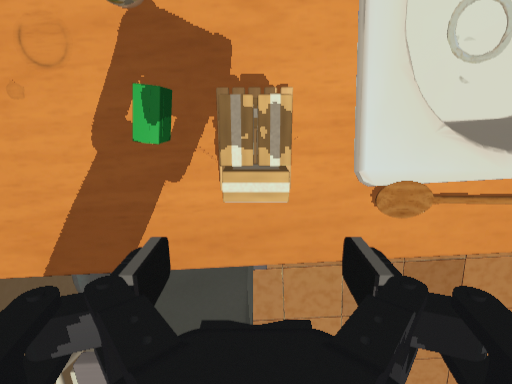

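The second layer stands squared up: the pair is at (236,130) and (275,129) and the crosswise carton at (255,186), all within about 1.5 mm of target. The gripper is clear, so I'm handing the job in.

```bash
python3 -c "
from plant import order
print(order.job_done())"
```

```text
the job is handed in; nothing more can be done
None
```

The second layer is in place in the reversed pattern: the last wrist-camera check put each carton within about 2 mm of its place and square with the layer below, and I handed the job in at about 25 s; no verdict was returned.

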